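# Pin the hold-down bar into its yoke

## Robot

A 6-joint arm with a two-finger parallel gripper is mounted at the origin on the work surface; the furniture and walls round the work are solid. World frame = base frame: x ahead of the robot, y to its left, z up, the work surface at z = 0. Lengths are in m, angles in rad, forces in N, time in s.
With the tool pointing down it reaches from about 0.35 to 0.975 m from the base axis. Payload 4.9 kg.
Tool frame: the origin (TCP) lies between the finger pads; the fingertips stand 19 mm ahead of it and the grasp point (between the pads) is the TCP; z points along the fingers, y is the direction in which the jaws open and shut (so a half turn about z gives the same grasp; the last joint's range is limited). The gripper opens to 85 mm and grips with 20 to 120 N. Pads are 22 mm wide; open, the fingers measure 114 mm over their backs; the gripper's body (76 mm by 85 mm) begins 54 mm behind the grasp point. The pads swing forward as they close: fully open they stand 13 mm farther back than shut.
Start: joints at [-1.427, 0.053, 1.613, -0, 1.476, -0.119], TCP at [0.162, -0.604, 0.25] pointing down, gripper open.
Joint ranges: [-3.01, 3.01], [-1.01, 2.22], [0.06, 2.58], [-1.02, 4.17], [0.09, 2.62], [-3.14, 3.14]. Speed limits (rad/s): [2.57, 2.57, 3.14, 3.14, 3.14, 3.14].

## Interface

Orientations are given as a unit quaternion [x, y, z, w].
In Python, from bench import * gives the robot as it stands. The module is installed in compiled form; this text tells all that it offers.
- The arm moves only by the tool carry_out, never from a script. Its argument "motion" is a list of rows, each a list of 2 entries, a list of its own where there are three numbers: the shift along the tool's x, y, z in m, then the turn about the tool's z in degrees. In form: [[[dx, dy, dz], turn], ...]. A call has 1 to 20 rows; each row shifts and turns the commanded pose from where the row before left it, along the tool's axes as they then stand; what a row does not reach is not made up. A row lasts 1/8 s, in which the tool goes at most 62.5 mm and 10.7 degrees, less where a joint would pass 70% of its speed; a pose out of reach is approached as far as the arm can. A call is refused whole if a number of a shift passes 0.0625 or a number of a turn 10.7, either way. A call with a gripper value outside its range is refused whole. "fingers" is the opening, from -1 (shut) to 1 (fully open), set as the call begins (left out, the last holds). The fingers move at their own pace and stop on an object; "grip_force" is the grip in N (left out, the last holds). Time passes only in rows, so rows that do not move let the fingers close. It gives the time, the measured TCP pose, the force and the opening at its end, in the units of the state.
- state(): the state, without advancing time (a new reading comes with each control period).
- snapshot(name): name is "scene" or "top"; returns a dict with "color" (480x640x3 uint8, red, green, blue), "K" (3x3 intrinsics, pixels), "origin" and "rotation" of the camera in the world. Camera axes: x right, y up, looking along -z (the intrinsics and any distortion apply to the point x, -y, -z); pixel columns grow to the right and rows downward; lengths in m; the calibration is good to about 2 mm. A picture is of the moment at which its call begins. There is no depth.
- job_done(): hands the job in, once; it reports no verdict.
Trained networks look in a picture, given as the dict that the camera call returned (one of the last four; its "shot" number tells which), for a name from the list of things; names that differ only in an ending like _2 or _b are one class to them, and where a whole thing is asked for, a point or a joint stands for the part that bears it (a point fixed in the world has none). Each returns a list of dicts, best first, with "p" (0 to 1); they miss things now and then, are a little off and sometimes report something else, mostly with a low value. They report only what shows in the picture. A call takes as long as a camera call. They do not tell look-alikes from the thing itself.
- masks_of(picture, name): "pixels" (480x640 bool, what is visible of it) and "extent" ([left, top, right, bottom] in pixels, round what is visible of it).
The state is a dict: "time": time; "q": joint angles; "qd": joint speeds; "effort": joint torques, N m; "tool_pos": TCP position; "tool_rot": TCP orientation; "contact_force": force on the tool from outside, world axes, zero at the start; "wrist_torque": the same for the moment, N m; "opening": finger opening in m.
Only numpy, scipy, OpenCV 4.12 (cv2) and the standard library are available. Lean on these libraries where they do the work, as an engineer would, in place of code of your own. Each camera call takes 0.05 s, during which the arm holds its last target. There are 200 camera calls.

## Task

Swing the hinged hold-down bar over the drilled block until its eye is fully home between the two ears of the yoke, then take the longer of the two pins from the pin block and pass it down through upper ear, eye and lower ear until its head sits on the upper ear. Leave the pin there, let go, and leave the short pin, the drilled block and the other loose things where they are.

Things in the scene. Friction and masses are not known exactly. Their poses are not given: they have to be found in the camera images.
- jig: Fixed steel jig: base plate 90 x 250 x 10 mm, long side along its y. Origin: centre of the underside, z up. At y = -85 mm stands the bar's pivot post, at y = +85 mm the yoke, 76 mm high: two level ears, one above the other, with upright webs at the +x side and the +y end; open on the -x side, where the bar comes in. Yaw within 0.3 rad.
- yoke_hole (a point): Mouth of the upper ear's hole, at the ear's top face, 76 mm above the table (the webs end level with it). Ears 36 x 36 x 10 mm, undersides 40 and 66 mm above the table, 16 mm apart, each with a vertical 13.6 mm through hole on one axis; below the lower ear 30 mm are free. Fixed to the jig.
- bar_pivot (a point): Point on the bar's vertical pivot axis at the height of the bar's top face (64 mm above the table). Fixed to the jig, 170 mm from the yoke axis.
- holdbar (a joint): Angle of the hold-down bar, rad: 0 is fully home in the yoke, against a firm stop, eye in line with the ear holes; grows as the bar swings out to the jig's -x side (counter-clockwise from above), at most 1.5; starts at 0.6 to 1.1. Stays where left (pivot friction 0.1 N m). Bar 24 mm wide, 12 mm thick, underside 52 mm above the table; moves level.
- bar_handle (a point): Centre of the upright round handle on the bar, 22 mm in diameter, 46 mm high, from 64 to 110 mm above the table; this point is 87 mm above the table, 95 mm from the pivot axis. The handle is rigid with the bar, and can turn in a loose grip as the bar swings.
- bar_eye (a point): Centre of the eye at the bar's free end, at the bar's top face (64 mm high), 170 mm from the pivot axis: a 30 x 30 x 12 mm end with a vertical 15.2 mm through hole.
- long_pin_head (a point): Centre of the head of the long pin (the one to use). Steel pin 92 mm long: shank 12 mm thick, 50 mm long, last 8 mm tapering to 6 mm; head 20 mm in diameter, 42 mm high, its flat shoulder 21 mm below this point. z from tip to head. Stands tip down, with a little play (leans up to 3 degrees), in either hole of the pin block, this point 79 mm above the table.
- long_pin_tip (a point): Centre of the long pin's tip (lower end), 71 mm below the head's centre; 8 mm above the table while in the pin block.
- short_pin_head (a point): Centre of the head of the short pin, alike but with a 24 mm shank, too short to reach the lower ear. In the pin block this point is 53 mm above the table. Stays in the pin block.
- pin_block: Fixed steel block 44 x 124 x 30 mm (long side along its y), origin at the centre of its underside, z up. Two vertical holes of 13 mm diameter, 22 mm deep, on its top at y = -40 and +40 mm; a pin stands in each.
- drilled_block: Dark steel block 50 x 62 x 36 mm, the work piece, lying loose on the jig's base plate under the bar's home place, its top 46 mm above the table, 6 mm below the bar. Origin at the centre of its underside.
- bolt: Hex bolt 24 x 21 x 49 mm standing on its head near the pin block; bystander, origin at the underside.
- nut: Hex nut 36 x 31 x 16 mm near the pin block; bystander, origin at the underside.
- tube_ring: Short tube ring 43 mm in diameter, 26 mm high, on the table; bystander, origin at the underside.
- offcut: Flat steel offcut 62 x 40 x 6 mm on the table; bystander, origin at the underside.
- clip: Short angle-iron clip 40 x 55 x 40 mm on the table beside the jig; bystander, origin at the underside.
There are look-alikes about, which are no part of the job. Leave any brown or green look-alike of the part that bears long_pin_head alone.

How it is judged:
On the way:
1. the bar is swung home, its eye between the ears, before any pin is in the yoke (value of joint holdbar below 0.035 rad and distance between long_pin_tip and yoke_hole above 0.08 m), for 0.2 s.
At the end, for the whole second after the job is handed in: The bar is home (joint below 0.035 rad) and the long pin stands at rest through upper ear, eye and lower ear: tip within 4 mm of the ears' axis sideways and 6 mm of the eye's, at least 46 mm below the upper ear's top face (head within 4 mm of seated), leaning less than 0.1 rad, released (value of joint holdbar below 0.035 rad and horizontal distance between long_pin_tip and yoke_hole below 0.004 m and horizontal distance between long_pin_tip and bar_eye below 0.006 m and z of long_pin_tip in the frame of yoke_hole below -0.046 m and angle between long_pin_head's own z axis and vertical below 0.1 rad and linear speed of long_pin below 0.02 m/s); the robot touches nothing.
It fails at once if the short pin is pulled from the pin block (moved more than 20 mm) (distance of short_pin_head from where it was at the start of the episode above 0.02 m).
It fails at once if the drilled block or another loose bystander is shifted more than 20 mm (distance of any of drilled_block, bolt, nut, tube_ring, offcut, clip from where it was at the start of the episode above 0.02 m).
It also fails if it takes over 58 s, if anything falls off the work surface, if the arm or the gripper's body presses on something with over 40 N, if the wrist force passes 120 N, or if a joint passes its speed limit or range.

## Working session

There is one attempt and no reset: what is moved stays moved. The work goes in short steps, Python scripts to look and compute and a tool call to move; the robot and the scene stay as the last step left them, time stands still between calls to the robot, and variables do not carry over. Pictures are saved under pics/ and viewed, about 8 in all and at most 12, crops included, and the job is handed in when it is done.

Besides the shell and the picture viewer there is one more tool, called after ">>>" as name([rows], argument=value, ...), one row to a line, values as JSON. carry_out: Moves the arm, as the interface text tells. Its arguments: {"type":"object","properties":{"motion":{"type":"array"},"fingers":{"type":"number"},"grip_force":{"type":"number"}},"required":["motion"]}

```bash
mkdir -p pics; cat > h.py <<'E'
from bench import *
import numpy as np, cv2
def save(p,n,crop=None,s=1):
    im=cv2.cvtColor(p["color"],cv2.COLOR_RGB2BGR)
    if crop: l,t,r,b=crop; im=im[t:b,l:r]
    cv2.imwrite("pics/"+n,cv2.resize(im,None,fx=s,fy=s,interpolation=cv2.INTER_CUBIC))
def at(p,u,v,z):
    K=np.array(p["K"]);R=np.array(p["rotation"]);o=np.array(p["origin"])
    d=np.linalg.inv(K)@[u,v,1]; d=R@[d[0],-d[1],-d[2]]
    return o+d*(z-o[2])/d[2]
def px(p,X):
    K=np.array(p["K"]);R=np.array(p["rotation"]);o=np.array(p["origin"])
    c=R.T@(np.array(X)-o); c=K@[c[0],-c[1],-c[2]]; return c[:2]/c[2]
E
python3 - <<'E'
from h import *
s=state(); print(s)
a=snapshot("top"); b=snapshot("scene")
print({k:a[k] for k in a if k!="color"},{k:b[k] for k in b if k!="color"})
save(a,"top1.png");save(b,"scene1.png")
for p in (a,b):
  for n in ["jig","holdbar","long_pin_head","short_pin_head","pin_block","drilled_block","bolt","nut","clip","offcut","tube_ring"]:
    for m in masks_of(p,n)[:4]:
        ys,xs=np.nonzero(m["pixels"]); print(n,round(m["p"],2),np.round(m["extent"]),round(xs.mean()),round(ys.mean()))
E
```

```text
{'time': 0.0, 'q': array([-1.42701349e+00,  5.33696625e-02,  1.61428476e+00, -1.22990915e-05,
        1.47598834e+00, -1.19004526e-01]), 'qd': array([-0.00071209, -0.0010077 , -0.00055914,  0.00068023,  0.0007308 ,
        0.00115059]), 'effort': array([ 9.73575737e-06, -3.93680978e+01, -3.70175207e+01, -5.16962098e-05,
        6.98417585e-03,  1.54256179e-05]), 'tool_pos': array([ 0.16226948, -0.60296924,  0.24906055]), 'tool_rot': array([ 9.91379664e-01,  1.31016451e-01, -1.88201001e-05, -1.02490062e-03]), 'contact_force': array([ 0.31612692, -0.60841067,  0.4918881 ]), 'wrist_torque': array([-0.05362797, -0.02043847,  0.03679115]), 'opening': 0.0851506115241637}
{'K': array([[583.73632453,   0.        , 321.49792068],
       [  0.        , 583.73632453, 240.48742137],
       [  0.        ,   0.        ,   1.        ]]), 'origin': array([ 0.31027222, -0.00688341,  1.50424396]), 'rotation': array([-0.04995019,  0.03628314,  0.70900342, -0.70249745]), 'shot': 1} {'K': array([[498.14280885,   0.        , 315.92343726],
       [  0.        , 498.14280885, 234.27004428],
       [  0.   
[... 1095 characters left out ...]
.] 324 260
long_pin_head 0.64 [287. 260. 297. 295.] 292 273
long_pin_head 0.56 [226. 308. 237. 329.] 231 317
short_pin_head 0.58 [224. 310. 236. 328.] 231 317
pin_block 0.74 [218. 295. 272. 349.] 244 321
drilled_block 0.61 [348. 193. 374. 215.] 363 205
bolt 0.64 [317. 184. 384. 241.] 350 215
bolt 0.63 [251. 328. 263. 354.] 255 342
bolt 0.51 [219. 296. 273. 347.] 244 321
nut 0.54 [266. 319. 283. 329.] 275 322
clip 0.75 [251. 330. 261. 352.] 255 342
clip 0.56 [314. 247. 343. 274.] 324 260
clip 0.46 [247. 273. 260. 306.] 253 287
clip 0.38 [318. 183. 382. 239.] 350 215
offcut 0.76 [364. 249. 384. 264.] 372 255
offcut 0.72 [370. 180. 388. 217.] 377 195
tube_ring 0.73 [339. 266. 355. 283.] 344 273
```

```bash
sed -i 's/R=np.array(p\["rotation"\])/R=Rotation.from_quat(p["rotation"]).as_matrix()/; s/^import numpy.*/import numpy as np, cv2\nfrom scipy.spatial.transform import Rotation/' h.py
python3 - <<'E'
from h import *
a=snapshot("top"); b=snapshot("scene")
save(a,"t2.png",(190,190,490,315),2.6);save(b,"s2.png",(190,165,400,365),3)
for u,v in [(205,251),(253,282),(423,232)]: print(at(a,u,v,.03))
E
```

```text
[0.46732522 0.31821006 0.03      ]
[0.38727379 0.19503257 0.03      ]
[ 0.51025674 -0.23714842  0.03      ]
```

View pics/t2.png

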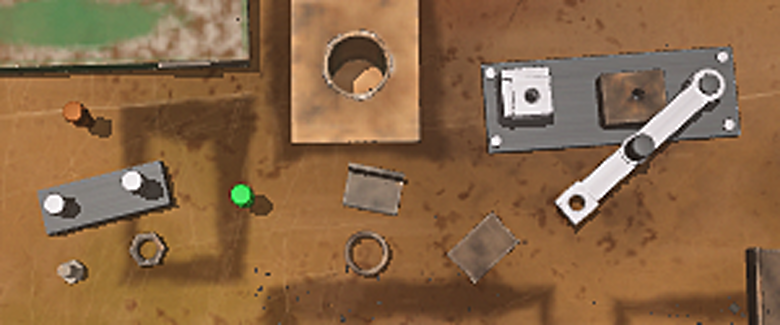

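View pics/s2.png

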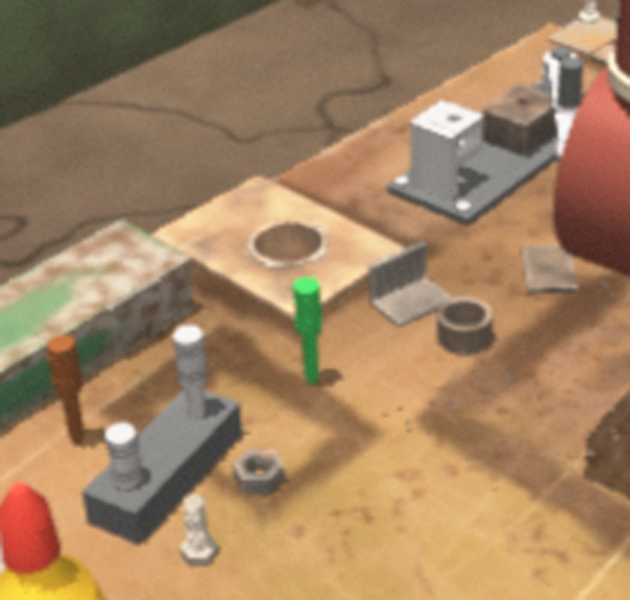

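```bash
cat > m.py <<'E'
from h import *
def cen(p,u,v,r,dark=True,rr=None):
    g=p["color"].astype(float).mean(2); v0,u0=round(v)-r,round(u)-r
    w=g[v0:v0+2*r+1,u0:u0+2*r+1]
    f=(np.percentile(w,85)-w) if dark else (w-np.percentile(w,40)); f=np.clip(f,0,None); f[f<.35*f.max()]=0
    yy,xx=np.mgrid[:2*r+1,:2*r+1]; return u0+(f*xx).sum()/f.sum(), v0+(f*yy).sum()/f.sum()
E
python3 - <<'E'
from m import *
a=snapshot("top")
def c(x,y): return 190+x/2.6-.3,190+y/2.6-.3
pts={"yoke":(*c(531,96),4,True,.076),"handle":(*c(638,149),6,True,.11),"eye":(*c(576,203),4,True,.064),"pivot":(*c(710,82),5,True,.064),
"long":(*c(131,181),6,False,.1),"short":(*c(53,204),6,False,.074)}
W={}
for n,(u,v,r,d,z) in pts.items():
    q=cen(a,u,v,r,d); W[n]=at(a,*q,z); print(n,np.round((u,v),1),np.round(q,1),np.round(at(a,u,v,z),4),np.round(W[n],4))
d=lambda i,j:np.linalg.norm((W[i]-W[j])[:2])
print("eye-pivot",d("eye","pivot"),"handle-pivot",d("handle","pivot"),"yoke-pivot",d("yoke","pivot"),"pins",d("long","short"),"eye-handle",d("eye","handle"))
save(a,"t3.png",(370,200,480,285),7)
E
```

```text
yoke [393.9 226.6] [394.  226.5] [ 0.5182 -0.1589  0.076 ] [ 0.5186 -0.1592  0.076 ]
handle [435.1 247. ] [435.4 247.5] [ 0.4628 -0.2524  0.11  ] [ 0.4617 -0.2532  0.11  ]
eye [411.2 267.8] [411.3 267.5] [ 0.417  -0.2004  0.064 ] [ 0.4176 -0.2005  0.064 ]
pivot [462.8 221.2] [463. 221.] [ 0.5316 -0.3311  0.064 ] [ 0.5322 -0.3317  0.064 ]
long [240.1 259.3] [240.2 259.1] [0.4388 0.2171 0.1   ] [0.4393 0.2169 0.1   ]
short [210.1 268.2] [210.3 268. ] [0.42   0.2952 0.074 ] [0.4204 0.2948 0.074 ]
eye-pivot 0.1741621575561829 handle-pivot 0.10546732909140179 yoke-pivot 0.17304810573610668 pins 0.08011362294279657 eye-handle 0.0687212325676387
```

View pics/t3.png

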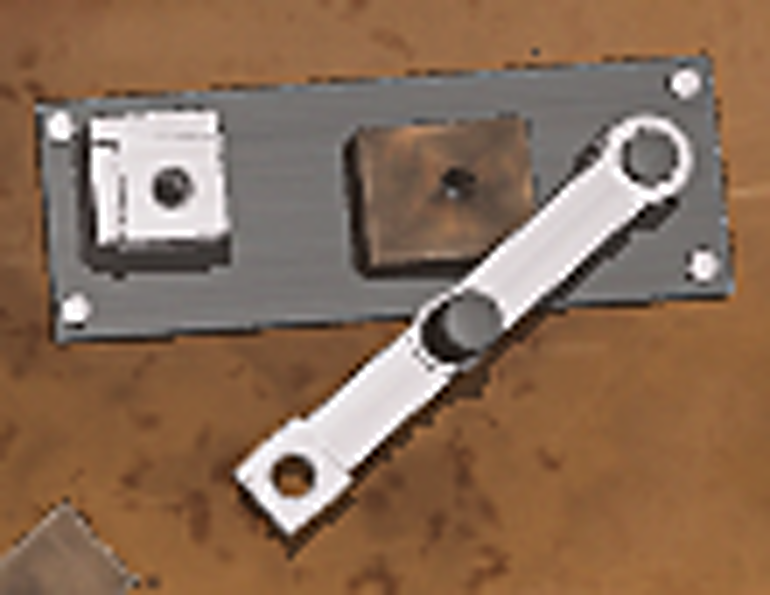

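```bash
python3 - <<'E'
from m import *
a=snapshot("top")
f=lambda x,y,z:at(a,370+x/7-.43,200+y/7-.43,z)[:2]
C=np.array([f(38,105,.01),f(710,58,.01),f(732,295,.01),f(57,340,.01)]) # (+x,+y),(+x,-y),(-x,-y),(-x,+y)
print(C.round(4), np.linalg.norm(C[0]-C[1]),np.linalg.norm(C[1]-C[2]))
c=C.mean(0); y=(C[0]+C[3]-C[1]-C[2]); yaw=np.arctan2(-y[0],y[1])
y/=np.linalg.norm(y); print("c",c,"yaw",yaw); P=c-.085*y; Y=c+.085*y
print("pivot",P,"yoke",Y)
Yi=f(172,187,.076);H=f(470,322,.11);E=f(293,474,.064);Pi=f(650,157,.064)
print("img yoke",Yi,"handle",H,"eye",E,"piv",Pi)
for n,v in(("eye",E-P),("handle",H-P)): print(n,np.linalg.norm(v),"ang",np.arctan2(-v[0],v[1])-yaw)
# long pin in scene view: check projections
b=snapshot("scene")
for X in ([.4393,.2169,.1],[.4204,.2948,.074],[*Y,.076]): print(px(b,X))
# pin block corners via mask
for q,z in((a,.03),):
  m=masks_of(q,"pin_block")[0]; r=cv2.minAreaRect(np.argwhere(m["pixels"])[:,::-1].astype(np.float32)); B=cv2.boxPoints(r); print(np.array([at(q,*t,.03)[:2] for t in B]).round(4)); print("blk c",at(q,*r[0],.03))
save(b,"s3.png",(215,260,275,355),6)
E
```

```text
[[ 0.5598 -0.1177]
 [ 0.5746 -0.3657]
 [ 0.4864 -0.3703]
 [ 0.4724 -0.123 ]] 0.2484096850194081 0.08828749886814297
c [ 0.52329933 -0.24419951] yaw 0.058163171581178584
pivot [ 0.52824041 -0.32905578] yoke [ 0.51835824 -0.15934325]
img yoke [ 0.51900462 -0.15942804] handle [ 0.46626242 -0.25642941] eye [ 0.41819741 -0.20085509] piv [ 0.52966341 -0.33017359]
eye 0.16895229716355303 ang 0.6511672883197998
handle 0.09547702120117069 ang 0.6482906959748128
[251.61874234 274.59533198]
[229.23926404 307.53381556]
[340.48495506 202.94678346]
[[0.437  0.3216]
 [0.4667 0.1982]
 [0.421  0.1866]
 [0.3914 0.3095]]
blk c [0.42898505 0.253994   0.03      ]
```

View pics/s3.png

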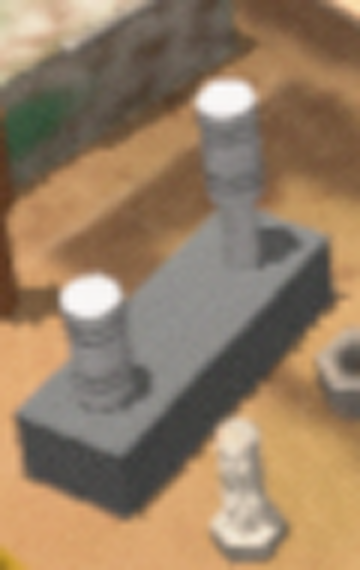

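>>> carry_out([
  [[0,0,0],-10.5],
  [[0,0,0],-10.5],
  [[0,0,0],-10.5],
  [[0,0,0],-10.5],
  [[0,0,0],-10.5],
  [[0,0,0],-10.5],
  [[0,0,0],-10.5],
  [[0,0,0],-10.5],
  [[0,0,0],-10.5],
  [[0,0,0],-10.5],
  [[0,0,0],-10.5],
  [[0,0,0],0],
], fingers=0.4, grip_force=20)

```text
time: 3.0
tool_pos: [0.1623, -0.6035, 0.2503]
tool_rot: [0.419, 0.908, -0.0, -0.0]
contact_force: [0.6, -0.2, -0.0]
opening: 0.06
```

```bash
cat >> h.py <<'E'
def go(X,s=None):
    s=s or state(); R=Rotation.from_quat(s["tool_rot"]); x=R.as_matrix()[:,0]
    print("t",round(s["time"],2),"pos",s["tool_pos"].round(4),"phi",np.degrees(np.arctan2(x[1],x[0])).round(2),"F",s["contact_force"].round(1),"open",round(s["opening"],4),"q",s["q"].round(2))
    d=R.inv().apply(np.array(X)-s["tool_pos"]); print("tool delta mm",(d*1000).round(1)); return d
E
python3 -c "
from h import *
go([.4663,-.2564,.2])"
```

```text
t 3.0 pos [ 0.1623 -0.6035  0.2503] phi 130.43 F [ 0.6 -0.2 -0. ] open 0.06 q [-1.43  0.05  1.61 -0.    1.48 -2.13]
tool delta mm [ 67.1 456.5  50.3]
```

>>> carry_out([
  [[0.0056,0.038,0],0],
  [[0.0056,0.038,0],0],
  [[0.0056,0.038,0],0],
  [[0.0056,0.038,0],0],
  [[0.0056,0.038,0],0],
  [[0.0056,0.038,0],0],
  [[0.0056,0.038,0],0],
  [[0.0056,0.038,0],0],
  [[0.0056,0.038,0.01],0],
  [[0.0056,0.038,0.02],0],
  [[0.0056,0.038,0.02],0],
  [[0.0056,0.038,0],0],
  [[0,0,0],0],
  [[0,0,0],0],
])

```text
time: 4.75
tool_pos: [0.4651, -0.2563, 0.2006]
tool_rot: [0.419, 0.908, -0.0, 0.0]
contact_force: [0.1, 0.2, 0.4]
opening: 0.0597
```

```bash
python3 -c "
from h import *
go([.4663,-.2564,.092])"
```

```text
t 4.75 pos [ 0.4651 -0.2563  0.2006] phi 130.48 F [0.1 0.2 0.4] open 0.0597 q [-0.64 -0.14  1.88 -0.    1.4  -1.35]
tool delta mm [ -0.8   0.9 108.6]
```

>>> carry_out([
  [[-0.001,0.001,0.02],0],
  [[0,0,0.03],0],
  [[0,0,0.03],0],
  [[0,0,0.018],0],
  [[0,0,0.01],0],
  [[0,0,0],0],
  [[0,0,0],0],
])

```text
time: 5.62
tool_pos: [0.4672, -0.2567, 0.0935]
tool_rot: [0.418, 0.908, -0.0, 0.001]
contact_force: [0.7, 0.3, -0.7]
opening: 0.0602
```

>>> carry_out([
  [[0,0,0],0],
  [[0,0,0],0],
  [[0,0,0],0],
  [[0,0,0],0],
  [[0,0,0],0],
  [[0,0,0],0],
], fingers=-1)

```text
time: 6.38
tool_pos: [0.4669, -0.2563, 0.0931]
tool_rot: [0.418, 0.908, -0.0, 0.0]
contact_force: [-1.8, 1.5, 5.1]
opening: 0.0215
```

```bash
python3 - <<'E'
from h import *
P=np.array([.52824,-.32906]);yaw=.0582
s=state(); go([.4663,-.2564,.092],s)
v=s["tool_pos"][:2]-P; th=np.arctan2(-v[0],v[1])-yaw; print("r",np.linalg.norm(v),"theta",th,np.degrees(th))
# rows: chord per step with turn of +dth in tool z each row
n=8; d=th/n; L=2*.095*np.sin(d/2); print("per row deg",np.degrees(d),"chord",L)
E
```

```text
t 6.38 pos [ 0.4669 -0.2563  0.0931] phi 130.56 F [-1.8  1.5  5.1] open 0.0215 q [-0.64 -0.01  1.96  0.    1.2  -1.35]
tool delta mm [ 0.3 -0.5  1.1]
r 0.09516124129984882 theta 0.6425179735903211 36.81356814802349
per row deg 4.6016960185029365 chord 0.007627850420075269
```

>>> carry_out([
  [[-0.0001,0.0038,0],2.3],
  [[-0.0003,0.0076,0],4.6],
  [[-0.0003,0.0076,0],4.6],
  [[-0.0003,0.0076,0],4.6],
  [[-0.0003,0.0076,0],4.6],
  [[-0.0003,0.0076,0],4.6],
  [[-0.0003,0.0076,0],4.6],
  [[-0.0001,0.0038,0],2.3],
  [[0,0,0],0],
  [[0,0,0],0],
])

```text
time: 7.62
tool_pos: [0.5151, -0.2343, 0.0931]
tool_rot: [0.654, 0.757, 0.001, 0.001]
contact_force: [0.6, 1.3, 6.0]
opening: 0.0213
```

```bash
cat > th.py <<'E'
from h import *
P=np.array([.52824,-.32906]);yaw=.0582
s=state(); go([.5227,-.2342,.093],s)
v=s["tool_pos"][:2]-P; th=np.arctan2(-v[0],v[1])-yaw; print("r",np.linalg.norm(v),"theta",th,np.degrees(th),"torque",s["wrist_torque"].round(2))
E
python3 th.py
```

```text
t 7.62 pos [ 0.5151 -0.2343  0.0931] phi 98.39 F [0.6 1.3 6. ] open 0.0213 q [-0.56  0.06  1.88  0.    1.2  -0.71]
tool delta mm [-1.1  7.5  0.1]
r 0.09570902357184077 theta 0.07937140622394737 4.5476465906505785 torque [ 0.26  0.12 -0.02]
```

Smooth so far; last 7.5 mm to the stop in small steps, pressing slightly past.

>>> carry_out([
  [[-0.0003,0.003,0],1.8],
  [[-0.0002,0.003,0],1.8],
  [[0,0.002,0],1],
  [[0,0.001,0],0],
  [[0,0,0],0],
])

```text
time: 8.25
tool_pos: [0.5235, -0.2334, 0.0931]
tool_rot: [0.684, 0.73, 0.0, -0.0]
contact_force: [-2.5, 3.1, 7.5]
opening: 0.0219
```

```bash
python3 th.py
```

```text
t 8.25 pos [ 0.5235 -0.2334  0.0931] phi 93.76 F [-2.5  3.1  7.5] open 0.0219 q [-0.55  0.08  1.86  0.    1.2  -0.62]
tool delta mm [-0.8 -0.8  0.1]
r 0.09579726613168502 theta -0.008576629005460787 -0.4914046444623878 torque [ 0.49  0.37 -0.14]
```

>>> carry_out([
  [[0,0.001,0],0],
  [[0,0.001,0],0],
  [[0,0,0],0],
])

```text
time: 8.62
tool_pos: [0.5236, -0.2333, 0.093]
tool_rot: [0.683, 0.73, -0.001, -0.003]
contact_force: [-10.4, 3.2, 12.0]
opening: 0.0213
```

```bash
python3 th.py
```

```text
t 8.62 pos [ 0.5236 -0.2333  0.093 ] phi 93.77 F [-10.4   3.2  12. ] open 0.0213 q [-0.55  0.08  1.86 -0.    1.21 -0.61]
tool delta mm [-0.8 -0.9 -0. ]
r 0.09585036036729461 theta -0.009462465850282112 -0.5421593570078349 torque [ 0.44  1.46 -0.14]
```

>>> carry_out([
  [[0,-0.0015,0],0],
  [[0,0,0],0],
])

```text
time: 8.88
tool_pos: [0.5235, -0.2333, 0.093]
tool_rot: [0.684, 0.73, 0.0, -0.001]
contact_force: [-4.6, 4.1, 8.0]
opening: 0.0216
```

>>> carry_out([
  [[0,0,0],0],
  [[0,0,0],0],
  [[0,0,0],0],
  [[0,0,0],0],
  [[0,0,-0.03],0],
  [[0,0,-0.05],0],
  [[0,0,-0.06],0],
  [[0,0,-0.06],0],
  [[0,0,0],0],
], fingers=0.4)

```text
time: 10.0
tool_pos: [0.5263, -0.2352, 0.3001]
tool_rot: [0.684, 0.73, 0.001, 0.006]
contact_force: [0.2, -0.2, -0.6]
opening: 0.0595
```

```bash
python3 - <<'E'
from h import *
go([.4393,.2169,.26])
b=snapshot("top"); save(b,"t4.png",(190,190,490,315),2.6)
# refine pins: scene-camera check of long pin
s=snapshot("scene"); print(at(s,252.4,276.3,.1))
E
```

```text
t 10.0 pos [ 0.5263 -0.2352  0.3001] phi 93.76 F [ 0.2 -0.2 -0.6] open 0.0595 q [-0.55 -0.1   1.68  0.    1.55 -0.62]
tool delta mm [457.2 -57.5  36. ]
[0.43383292 0.21960782 0.1       ]
```

View pics/t4.png

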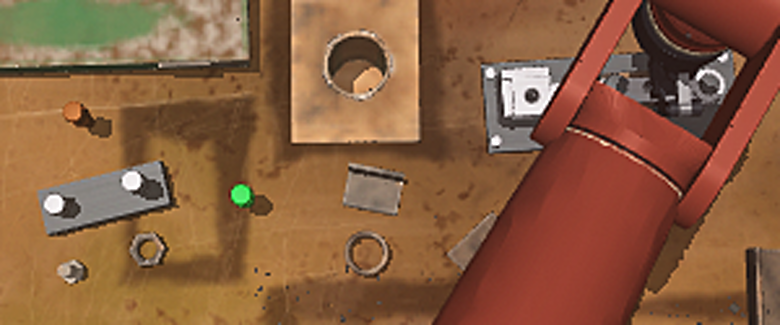

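>>> carry_out([
  [[0,0,0],-9.7],
  [[0.038,0.0017,0],0],
  [[0.038,0.0017,0],0],
  [[0.038,0.0017,0],0],
  [[0.038,0.0017,0],0],
  [[0.038,0.0017,0],0],
  [[0.038,0.0017,0],0],
  [[0.038,0.0017,0],0],
  [[0.038,0.0017,0],0],
  [[0.038,0.0017,0.02],0],
  [[0.038,0.0017,0.04],0],
  [[0.038,0.0017,0.04],0],
  [[0.038,0.0017,0.02],0],
  [[0,0,0],0],
  [[0,0,0],0],
])

```text
time: 11.98
tool_pos: [0.4369, 0.214, 0.171]
tool_rot: [0.619, 0.785, -0.001, -0.001]
contact_force: [0.2, -0.3, 0.0]
opening: 0.0596
```

```bash
python3 - <<'E'
from m import *
go([.4385,.2168,.085])
a=snapshot("top"); save(a,"t5.png",(370,200,480,285),7)
b=snapshot("scene"); save(b,"s5.png",(190,165,400,365),3)
E
```

```text
t 11.97 pos [0.4369 0.214  0.171 ] phi 103.48 F [ 0.2 -0.3  0. ] open 0.0596 q [ 0.3  -0.22  2.01 -0.    1.36  0.07]
tool delta mm [ 2.4  2.4 86. ]
```

View pics/t5.png

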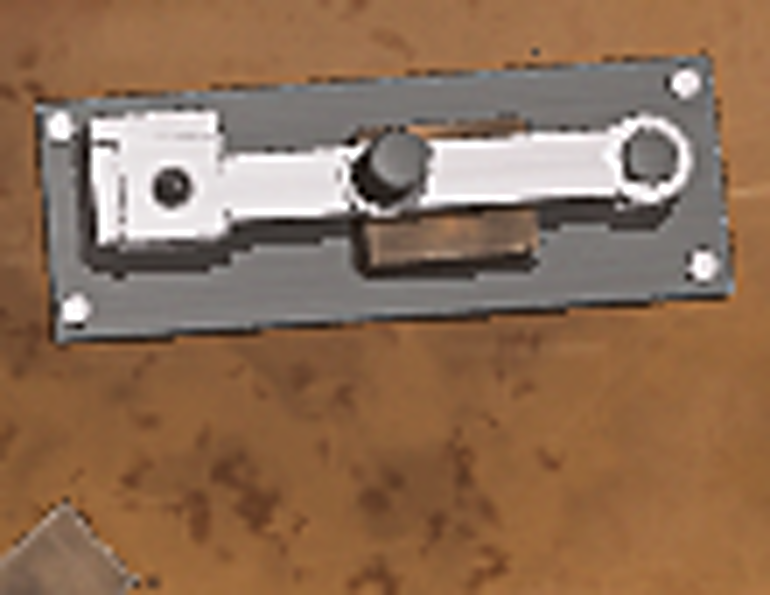

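View pics/s5.png

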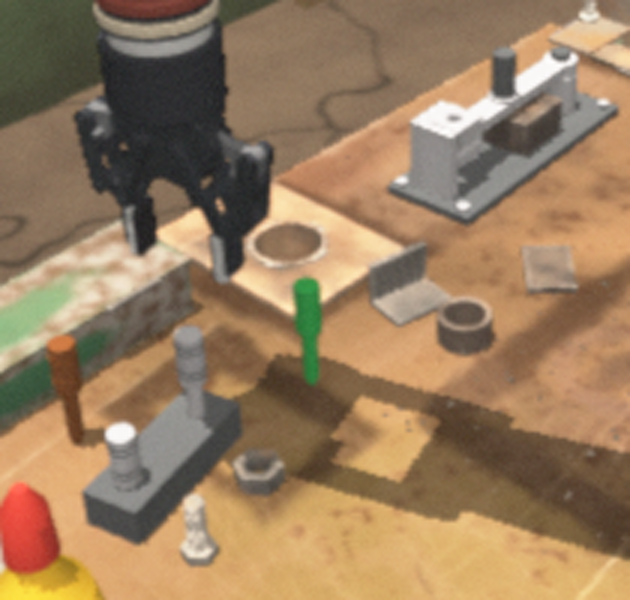

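Top view: the bar runs from pivot (650,157) into the yoke (172,187), and the drilled block is in place. Scene view: the open gripper hangs over the long, grey pin (188,340). The brown (62,355) and green (305,300) look-alikes stand apart from it, and the short pin is at (122,440). I'll descend on the long pin.

>>> carry_out([
  [[0.0024,0.0024,0.01],0],
  [[0,0,0.02],0],
  [[0,0,0.025],0],
  [[0,0,0.02],0],
  [[0,0,0.011],0],
  [[0,0,0],0],
  [[0,0,0],0],
])

```text
time: 12.95
tool_pos: [0.4401, 0.2175, 0.0872]
tool_rot: [0.619, 0.785, 0.001, 0.0]
contact_force: [0.4, -0.7, -0.3]
opening: 0.0599
```

>>> carry_out([
  [[0,0,0],0],
  [[0,0,0],0],
  [[0,0,0],0],
  [[0,0,0],0],
  [[0,0,0],0],
  [[0,0,0],0],
], fingers=-1, grip_force=40)

```text
time: 13.7
tool_pos: [0.4397, 0.2175, 0.0869]
tool_rot: [0.619, 0.785, 0.0, 0.0]
contact_force: [-1.2, 0.5, 5.0]
opening: 0.0188
```

```bash
python3 -c "
from h import *
go([.4385,.2168,.085])"
```

```text
t 13.7 pos [0.4397 0.2175 0.0869] phi 103.46 F [-1.2  0.5  5. ] open 0.0188 q [ 0.31 -0.11  2.06  0.    1.19  0.07]
tool delta mm [-0.4 -1.4  1.9]
```

>>> carry_out([
  [[0,0,-0.01],0],
  [[0,0,-0.015],0],
  [[0,0,-0.025],0],
  [[0,0,-0.04],0],
  [[0,0,-0.05],0],
  [[0,0,-0.04],0],
  [[0,0,-0.02],0],
  [[0,0,0],0],
  [[0,0,0],0],
])

```text
time: 14.82
tool_pos: [0.4385, 0.217, 0.284]
tool_rot: [0.619, 0.785, -0.002, -0.001]
contact_force: [1.2, 0.6, -0.9]
opening: 0.0189
```

```bash
python3 - <<'E'
from h import *
s=state();go([.44,-.10,.285],s)
b=snapshot("scene"); X=s["tool_pos"].copy(); X[2]-=.008
h=px(b,X); t=px(b,X-[0,0,.071]); print(h,t)
l,tp=int(h[0])-25,int(h[1])-30; print(l,tp); save(b,"s6.png",(l,tp,l+50,tp+75),8)
E
```

```text
t 14.82 pos [0.4385 0.217  0.284 ] phi 103.46 F [ 1.2  0.6 -0.9] open 0.0189 q [ 0.31 -0.3   1.88 -0.    1.57  0.07]
tool delta mm [-308.7  -72.3   -0.7]
[243.28861565 199.52014167] [246.94533468 231.70578359]
218 169
```

View pics/s6.png

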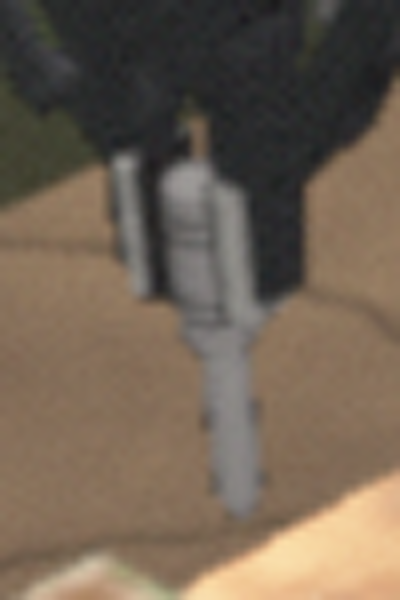

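>>> carry_out([
  [[-0.015,0,0],0],
  [[-0.03,-0.001,0],0],
  [[-0.035,-0.001,0],0],
  [[-0.035,-0.001,0],0],
  [[-0.035,-0.001,0],0],
  [[-0.035,-0.001,0],0],
  [[-0.035,-0.001,0],0],
  [[-0.035,-0.001,0],0],
  [[-0.035,-0.001,0],0],
  [[-0.035,-0.001,0],0],
  [[-0.03,0,0],0],
  [[-0.02,0,0],0],
  [[-0.01,0,0],0],
  [[0,0,0],0],
  [[0,0,0],0],
  [[0,0,0],0],
])

```text
time: 16.88
tool_pos: [0.5202, -0.1585, 0.2865]
tool_rot: [0.619, 0.785, 0.0, 0.0]
contact_force: [-0.5, -0.3, -0.7]
opening: 0.0189
```

```bash
python3 -c "
from h import *
go([.5193,-.159,.165])"
```

```text
t 16.88 pos [ 0.5202 -0.1585  0.2865] phi 103.52 F [-0.5 -0.3 -0.7] open 0.0189 q [-0.43 -0.16  1.76  0.    1.54 -0.67]
tool delta mm [ -0.3  -1.  121.5]
```

>>> carry_out([
  [[0,-0.001,0.02],0],
  [[0,0,0.03],0],
  [[0,0,0.04],0],
  [[0,0,0.02],0],
  [[0,0,0.01],0],
  [[0,0,0],0],
  [[0,0,0],0],
])

```text
time: 17.75
tool_pos: [0.5202, -0.1599, 0.168]
tool_rot: [0.619, 0.785, 0.0, 0.001]
contact_force: [-0.0, 0.8, -0.3]
opening: 0.0191
```

```bash
python3 - <<'E'
from h import *
s=state();go([.5193,-.159,.165],s)
b=snapshot("scene"); X=s["tool_pos"].copy(); X[2]-=.079
print("tip pred",px(b,X),"hole pred",px(b,[.5193,-.159,.076]),"dx/dy per mm",px(b,X+[.01,0,0])-px(b,X),px(b,X+[0,.01,0])-px(b,X),px(b,X+[0,0,.01])-px(b,X))
save(b,"s7.png",(315,160,375,220),9)
E
```

```text
t 17.75 pos [ 0.5202 -0.1599  0.168 ] phi 103.46 F [-0.   0.8 -0.3] open 0.0191 q [-0.43 -0.08  1.88 -0.    1.33 -0.67]
tool delta mm [ 1.  -0.7  3. ]
tip pred [340.11296017 198.32132286] hole pred [340.12566955 202.88053158] dx/dy per mm [-2.91893375 -1.20773468] [-2.48136813  1.42982654] [ 0.02785967 -3.3668982 ]
```

View pics/s7.png

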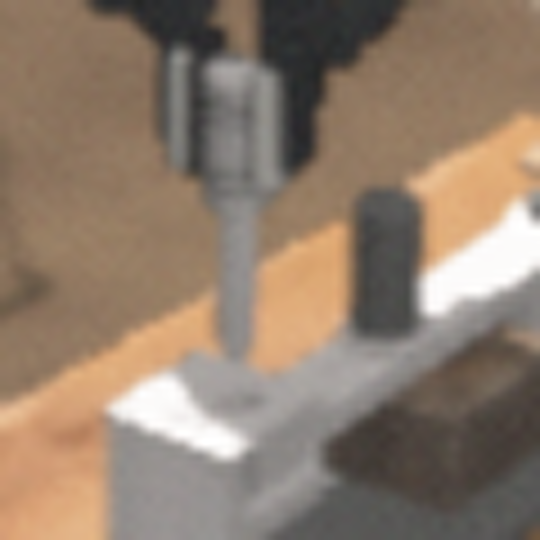

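>>> carry_out([
  [[0.001,-0.001,0.003],0],
  [[0,0,0.003],0],
  [[0,0,0.003],0],
  [[0,0,0.003],0],
  [[0,0,0.003],0],
  [[0,0,0.002],0],
  [[0,0,0.002],0],
  [[0,0,0],0],
])

```text
time: 18.8
tool_pos: [0.518, -0.1587, 0.1472]
tool_rot: [0.619, 0.785, -0.0, -0.0]
contact_force: [0.1, -0.4, -0.8]
opening: 0.0186
```

```bash
python3 -c "
from h import *
go([.519,-.159,.105])"
```

```text
t 18.8 pos [ 0.518  -0.1587  0.1472] phi 103.46 F [ 0.1 -0.4 -0.8] open 0.0186 q [-0.43 -0.06  1.9  -0.    1.3  -0.67]
tool delta mm [-0.5  0.9 42.2]
```

>>> carry_out([
  [[0,0.0006,0.002],0],
  [[0,0,0.002],0],
  [[0,0,0.002],0],
  [[0,0,0.002],0],
  [[0,0,0.002],0],
  [[0,0,0],0],
])

```text
time: 19.55
tool_pos: [0.5185, -0.1585, 0.137]
tool_rot: [0.619, 0.785, -0.0, -0.0]
contact_force: [0.7, -0.2, -1.1]
opening: 0.0189
```

```bash
python3 -c "
from h import *
go([.519,-.159,.105])
print(state()['wrist_torque'])"
```

```text
t 19.55 pos [ 0.5185 -0.1585  0.137 ] phi 103.45 F [ 0.7 -0.2 -1.1] open 0.0189 q [-0.43 -0.05  1.91 -0.    1.28 -0.67]
tool delta mm [-0.6  0.4 32. ]
[ 0.00853449 -0.00566524  0.02502575]
```

No contact, with the tip at about z = 58 mm inside the eye.

>>> carry_out([
  [[0,0,0.002],0],
  [[0,0,0.002],0],
  [[0,0,0.002],0],
  [[0,0,0.002],0],
  [[0,0,0.002],0],
  [[0,0,0.002],0],
  [[0,0,0],0],
])

```text
time: 20.42
tool_pos: [0.5185, -0.1585, 0.1251]
tool_rot: [0.619, 0.785, -0.0, -0.0]
contact_force: [0.3, -1.1, -1.4]
opening: 0.019
```

```bash
python3 -c "
from h import *
go([.519,-.159,.105])
print(state()['wrist_torque'])"
```

```text
t 20.43 pos [ 0.5185 -0.1585  0.1251] phi 103.46 F [ 0.3 -1.1 -1.4] open 0.019 q [-0.43 -0.03  1.92 -0.    1.26 -0.67]
tool delta mm [-0.6  0.4 20.1]
[ 0.00250474 -0.02289984 -0.00105475]
```

>>> carry_out([
  [[0,0,0.002],0],
  [[0,0,0.002],0],
  [[0,0,0.002],0],
  [[0,0,0.002],0],
  [[0,0,0.002],0],
  [[0,0,0.002],0],
  [[0,0,0.002],0],
  [[0,0,0],0],
])

```text
time: 21.42
tool_pos: [0.5185, -0.1585, 0.111]
tool_rot: [0.619, 0.785, -0.0, -0.0]
contact_force: [0.0, 0.0, -1.3]
opening: 0.0192
```

```bash
python3 -c "
from h import *
go([.519,-.159,.105])
print(state()['wrist_torque'])"
```

```text
t 21.43 pos [ 0.5185 -0.1585  0.111 ] phi 103.46 F [ 0.   0.  -1.3] open 0.0192 q [-0.43 -0.01  1.92  0.    1.23 -0.67]
tool delta mm [-0.6  0.4  6. ]
[ 0.00518614 -0.0375062   0.00707199]
```

Tip is at about 32 mm, through all three with no force; now the last 6 mm until the head seats.

>>> carry_out([
  [[0,0,0.002],0],
  [[0,0,0.002],0],
  [[0,0,0.001],0],
  [[0,0,0.001],0],
  [[0,0,0],0],
])

```text
time: 22.05
tool_pos: [0.5186, -0.1585, 0.1052]
tool_rot: [0.619, 0.785, -0.0, -0.0]
contact_force: [-0.4, 0.3, -1.1]
opening: 0.0191
```

```bash
python3 -c "
from h import *
go([.519,-.159,.105])"
```

```text
t 22.05 pos [ 0.5186 -0.1585  0.1052] phi 103.46 F [-0.4  0.3 -1.1] open 0.0191 q [-0.43 -0.01  1.93  0.    1.22 -0.67]
tool delta mm [-0.5  0.3  0.2]
```

>>> carry_out([
  [[0,0,0.001],0],
  [[0,0,0.0005],0],
  [[0,0,0],0],
])

```text
time: 22.42
tool_pos: [0.5188, -0.1586, 0.105]
tool_rot: [0.619, 0.785, -0.0, -0.0]
contact_force: [-3.0, 0.3, 5.9]
opening: 0.0189
```

>>> carry_out([
  [[0,0,0],0],
  [[0,0,0],0],
  [[0,0,0],0],
  [[0,0,0],0],
  [[0,0,-0.01],0],
  [[0,0,-0.02],0],
  [[0,0,-0.04],0],
  [[0,0,-0.06],0],
  [[0,0,-0.06],0],
  [[-0.04,0,0],0],
  [[0,0,0],0],
], fingers=0.1)

```text
time: 23.8
tool_pos: [0.5285, -0.1992, 0.2968]
tool_rot: [0.62, 0.784, 0.0, 0.002]
contact_force: [-0.3, 0.3, 0.1]
opening: 0.0468
```

```bash
python3 - <<'E'
from h import *
go([.519,-.159,.105])
b=snapshot("scene"); print("head top pred",px(b,[.519,-.159,.118]),"shoulder",px(b,[.519,-.159,.076]))
save(b,"s8.png",(310,150,400,240),6)
E
```

```text
t 23.8 pos [ 0.5285 -0.1992  0.2968] phi 103.34 F [-0.3  0.3  0.1] open 0.0468 q [-0.49 -0.12  1.7  -0.    1.55 -0.72]
tool delta mm [ 41.8  -0.6 191.6]
head top pred [340.33309453 188.73077544] shoulder [340.21322586 202.91735681]
```

View pics/s8.png

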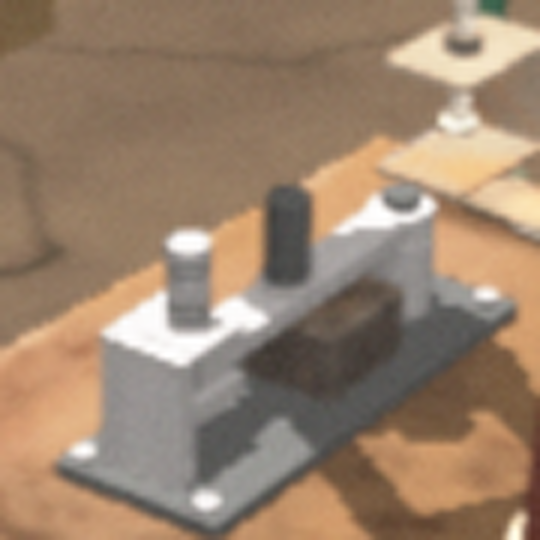

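The view shows the head standing upright on the upper ear (188,243 to 188,328), the bar home, and the gripper clear. I'm handing in.

```bash
python3 -c "
from bench import *
print(job_done())"
```

```text
the job is handed in; nothing more can be done
None
```

I swung the bar home against its stop. I then took the long pin from the pin block, lowered it through upper ear, eye and lower ear until the head seated, and let go. The job was handed in at about 24 s; it returned no verdict.

**Last checks that agreed:**
- **Bar:** the push force rose to about 10 N while the handle stayed still, so it was at the stop. A later top view showed it in the yoke with the drilled block in place.
- **Insertion:** the pin went in with almost no force. The head met the ear at about 6 N, at TCP height 105 mm, which is where a seated head should be.
- **Final picture:** the pin stands upright on the ear, the bar is home and the gripper is clear above.

**Checks that disagreed or were not made:**
- The scene camera read 1–2 pixels off the top view, about 2–4 mm.
- One scene-camera reading put the hole 4 mm off in x. I gave it little weight, and the free insertion bore that out.
- The bystanders and the short pin were not measured again at the end. The last view of them, after the bar was swung and before the pin was gripped, showed nothing moved.

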